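# Lock the cam vise with its T-key

## Robot

A 6-joint arm with a two-finger parallel gripper is mounted at the origin on a cart in front of the work surface, level with it; the furniture and walls round the work are solid. World frame = base frame: x ahead of the robot, y to its left, z up, the work surface at z = 0. Lengths are in m, angles in rad, forces in N, time in s.
With the tool pointing down it reaches from about 0.375 to 0.9 m from the base axis. Payload 3.1 kg.
Tool frame: the origin (TCP) lies on the centre line of the jaws, within the pads' length; the fingertips stand 19 mm ahead of it and the grasp point (between the pads) is the TCP; z points along the fingers, y is the line along which they close (so a half turn about z gives the same grasp; the last joint's range is limited). The gripper opens to 85 mm and grips with 20 to 120 N. Pads are 22 mm wide; open, the fingers measure 114 mm over their backs; the gripper's body (76 mm by 85 mm) begins 54 mm behind the grasp point. The pads swing forward as they close: fully open they stand 13 mm farther back than shut.
Start: joints at [-1.425, 0.527, 1.433, -0, 1.181, -0.178], TCP at [0.199, -0.592, 0.25] pointing down, gripper open.
Joint ranges: [-3.08, 3.08], [-0.75, 2.2], [0.22, 2.44], [-1.43, 4.57], [0, 2.65], [-2.85, 2.85]. Speed limits (rad/s): [2.79, 2.79, 3.14, 3.14, 3.14, 3.14].

## Interface

Orientations are given as a unit quaternion [x, y, z, w].
In Python, from station import manip gives the robot as it stands.
- The arm moves only by the tool servo_tool, never from a script. Its argument "rows" is a list that holds one entry, the list of rows, each a list of 7 numbers: the turn, a rotation vector about the tool's x, y, z in degrees, then the shift along the tool's x, y, z in m, then the gripper command: -1 is shut, 1 is fully open, values between are in proportion. In form: [[[wx, wy, wz, tx, ty, tz, jaw], ...]]. A call has 1 to 8 rows; each row shifts and turns the commanded pose from where the row before left it, along the tool's axes as they then stand; what a row does not reach is not made up. A row lasts 1/12 s, in which the tool goes at most 41.7 mm and 7.16 degrees, less where a joint would pass 70% of its speed; a pose out of reach is approached as far as the arm can. A call is refused whole if a number of a shift passes 0.0417 or a number of a turn 7.16, either way. A call with a gripper value outside its range is refused whole. The fingers move at their own pace and stop on an object; "squeeze" is the grip in N (left out, the last holds). Time passes only in rows, so rows that do not move let the fingers close. It gives the time, the measured TCP pose, the force, the opening and the grip force at its end, in the units of the state.
- manip.sense(): the state, without advancing time (a new reading comes with each control period).
- manip.snapshot(name): name is "side" or "top" or "wrist"; returns the picture (400x640x3 uint8, blue, green, red); there is no depth.
- manip.camera_info(name): a dict with "K" (3x3 intrinsics, pixels), "k1" (the pictures are not rectified: a ray, as slopes to the right and down, at radius r is drawn at 1 + k1 r^2 times it, then the intrinsics apply), "camera_from_world" (4x4, takes a point from world to camera coordinates). Camera axes: x right, y down, z forward; pixel columns grow to the right and rows downward; lengths in m; the calibration is good to about 2 mm. A picture is of the moment at which its call begins: read the wrist's pose just before it. camera_info takes no time and is no camera call; for the wrist camera it gives the pose at the moment of the call.
- manip.sign_off(): hands the job in; it is judged then, once.
The state is a dict: "t": time; "q": joint angles; "qd": joint speeds; "tau": joint torques, N m; "tcp_pos": TCP position; "tool_rot": TCP orientation; "force": force on the tool from outside, world axes, zero at the start; "ft_torque": the same for the moment, N m; "finger_gap": opening from 0.0 (shut) to 1.0 (fully open); "gripper_force": force on a finger pad.
Only numpy, scipy, OpenCV 4.12 (cv2) and the standard library are available. Lean on these libraries where they do the work, as an engineer would, in place of code of your own. Each camera call takes 0.05 s, during which the arm holds its last target. There are 200 camera calls.

## Task

Take the T-handled key out of its wooden block and lock the small vise with it: put the key in the vise's round socket, turn it until its flat-sided end finds the hidden slot of the cam and drops fully home, then turn it clockwise (seen from above) as far as it goes, so that its bar points along the vise. Leave the key standing in the vise, let go of it, and do not knock the mug, the glue bottle, the battery or the tape.

Things in the scene. Friction and masses are not known exactly. Their poses are not given: they have to be found in the camera images.
- key_bar (a point): Centre of the grip bar of the loose steel T-key (90 mm high, about 0.3 kg). x runs along the bar, z up the key's axis; the key looks the same after half a turn about z. Bar 90 mm long (middle 70 mm flat-sided), 16 mm wide, 20 mm high. Below it a neck 18 mm dia. down to 28 mm below this point, then a flange 42 mm dia., 6 mm thick, that rests on the block at the start.
- key_tang (a point): Lower end of the same key, on its axis, 80 mm below the bar's centre. The lowest 16 mm are the flat-sided tang, 20 mm long along the bar (x) by 11 mm wide; above it a round shank, 24 mm dia., 30 mm long (its lower 4 mm tapered), up to the flange. So 46 mm hang below the flange; lift the key straight up out of the block.
- key_rack: Fixed wooden block, 76 mm square (foot 86 mm), 52 mm high, with a plain round hole of 30 mm dia. in which the key hangs at the start. Origin at the centre of its underside.
- vise_socket (a point): Centre of the mouth of the round socket in the top of the fixed dark steel vise, 58 mm above the desk. x points along the vise from socket to jaws, z up. Bore 26 mm dia., 3 mm chamfer. Bar centre is 50 mm above this point when the tang rests unmatched on the cam, 34 mm when the key is home, its flange on the top face. Nothing else on the vise stands higher than 62 mm above the desk.
- vise_cam (a point): On the socket's axis 30 mm below the mouth, at the cam's flat face with its through slot 23 x 14 mm, 16 mm deep. Axes are the vise's: the cam's angle is not measured. At the start the slot's long side lies 0.6 to 1.5 rad anticlockwise (from above) of x. Friction 0.2 N m holds it; the key turns it clockwise to a hard stop along x (anticlockwise to 1.6 rad). The tang enters within about 0.12 rad.
- vise_work (a point): Top centre of the aluminium work already held between the vise's jaws, 86 mm along the vise from the socket, 60 mm above the desk; fixed, only to tell which way the vise lies.
- mug: Loose mug, 93 mm high, 78 mm dia., with a handle; bystander. Origin under its middle.
- glue_bottle: Loose upright glue bottle, 28 mm dia., 94 mm high; bystander. Origin at the centre of its underside.
- battery_box: Loose battery, 26 x 50 x 17 mm; bystander. Origin at the centre of its underside.
- masking_tape: Loose roll of tape lying flat, 104 mm dia., 25 mm high; bystander. Origin at the centre of its underside.

How it is judged:
By the outcome, as a careful person would: the job done as asked, in the order asked, and still so for the second after the job is handed in, with the robot touching nothing.
It also fails if it takes over 45 s, if anything falls off the work surface, if the arm or the gripper's body presses on something with over 40 N, if the wrist force passes 120 N, or if a joint passes its speed limit or range.

## Working session

There is one attempt and no reset: what is moved stays moved. The work goes in short steps, Python scripts to look and compute and a tool call to move; the robot and the scene stay as the last step left them, time stands still between calls to the robot, and variables do not carry over. Pictures are saved under pics/ and viewed, at most 10 in all, crops included, and the job is handed in when it is done.

Besides the shell and the picture viewer there is one more tool, called after ">>>" as a command line: name --argument value ..., lists and objects as JSON in quotes. servo_tool: Moves the arm, as the interface text tells. Its arguments: {"type":"object","properties":{"rows":{"type":"array","items":{"type":"array","items":{"type":"array","items":{"type":"number"}}}},"squeeze":{"type":"number"}},"required":["rows"]}

```bash
mkdir -p pics; python3 - <<'E'
from station import manip
import cv2
s=manip.sense(); print(s)
for n in("top","side"):
    cv2.imwrite(f"pics/{n}0.png",manip.snapshot(n)); print(n,manip.camera_info(n))
E
```

```text
{'t': 0.0, 'q': array([-1.42551933e+00,  5.28511890e-01,  1.43389938e+00,  6.73358296e-06,
        1.18140452e+00, -1.78505699e-01]), 'qd': array([-0.00031056,  0.00100389, -0.00161288,  0.00057477, -0.00020212,
       -0.00179205]), 'tau': array([ 1.48198182e-03, -4.42347407e+01, -1.78025508e+01, -1.27467956e-04,
        8.37980508e-03,  9.82942879e-06]), 'tcp_pos': array([ 0.19877363, -0.59183571,  0.24930642]), 'tool_rot': array([ 9.86923789e-01,  1.61183744e-01,  2.15801147e-05, -1.11136763e-03]), 'force': array([ 0.0736871 , -0.53270547, -0.08513045]), 'ft_torque': array([-0.03315977, -0.03381039, -0.03288325]), 'gripper_force': 0.0, 'finger_gap': 1.0019155560198174}
top {'K': array([[469.88437861,   0.        , 321.6649471 ],
       [  0.        , 469.88437861, 202.51748828],
       [  0.        ,   0.        ,   1.        ]]), 'k1': -0.0555365087352232, 'camera_from_world': array([[-0.01692959, -0.9995348 , -0.02536863, -0.17206682],
       [-0.99131905,  0.02008823, -0.12993461,  0.56457262],
       [ 0.13038377,  0.02294867, -0.99119798,  1.15284264],
       [ 0.        ,  0.        ,  0.        ,  1.        ]])}
side {'K': array([[444.01614751,   0.        , 315.14323119],
       [  0.        , 444.01614751, 195.97924401],
       [  0.        ,   0.        ,   1.        ]]), 'k1': 0.0001893836380230468, 'camera_from_world': array([[-0.23027631, -0.97282333, -0.02424043, -0.06616025],
       [-0.57057016,  0.15515429, -0.80645945,  0.41837147],
       [ 0.78830357, -0.17187764, -0.59079232,  0.81418498],
       [ 0.        ,  0.        ,  0.        ,  1.        ]])}
```

View pics/top0.png

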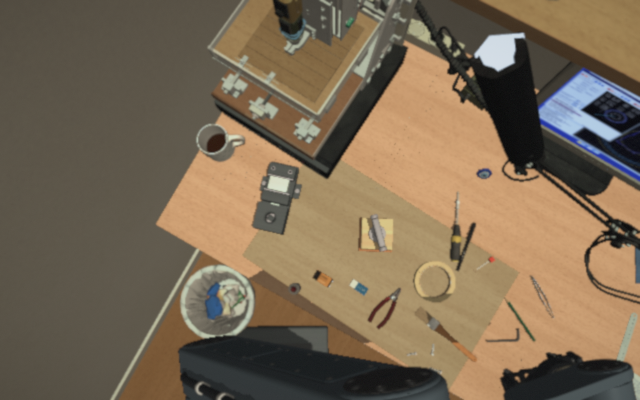

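View pics/side0.png

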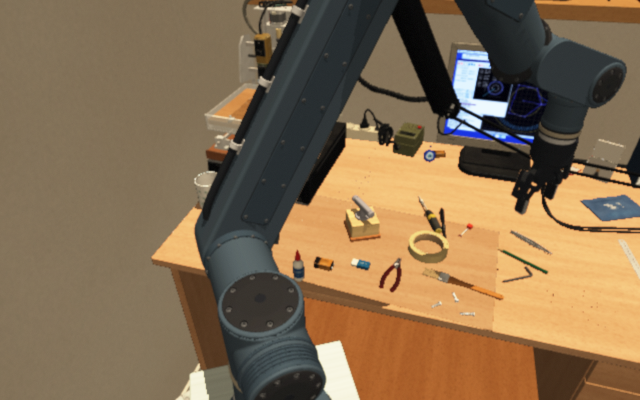

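The top picture shows the key bar at about (378,232) on the block, the vise socket near (270,216), the work at (279,184), the glue at (294,288), the mug at (215,140) and the tape at (435,281). The side picture shows the bar at about (363,208), but the arm hides the vise.

```bash
cat > h.py <<'E'
import numpy as np, cv2
from scipy.spatial.transform import Rotation as R
from station import manip
def ray(ci,uv):
    K,k1,T=ci["K"],ci["k1"],ci["camera_from_world"]
    d=cv2.undistortPoints(np.array([[uv]],float),K,np.array([k1,0,0,0.]))[0,0]
    Rm=T[:3,:3]; return -Rm.T@T[:3,3], Rm.T@np.array([d[0],d[1],1])
def plane(ci,uv,z):
    c,d=ray(ci,uv); return c+d*(z-c[2])/d[2]
def tri(obs):
    A=np.zeros((3,3));b=np.zeros(3)
    for ci,uv in obs:
        c,d=ray(ci,uv); d=d/np.linalg.norm(d); P=np.eye(3)-np.outer(d,d); A+=P;b+=P@c
    x=np.linalg.solve(A,b)
    return x,[np.linalg.norm(np.cross(x-ray(ci,uv)[0],ray(ci,uv)[1]/np.linalg.norm(ray(ci,uv)[1]))) for ci,uv in obs]
def proj(ci,p):
    T=ci["camera_from_world"]; q=T[:3,:3]@p+T[:3,3]; s=q[:2]/q[2]; s=s*(1+ci["k1"]*(s@s))
    return ci["K"][:2,:2]@s+ci["K"][:2,2]
def rel(p,yaw=None):
    s=manip.sense(); Rt=R.from_quat(s["tool_rot"]).as_matrix()
    print("tcp",s["tcp_pos"].round(4),"t",s["t"],"shift in tool axes",(Rt.T@(np.array(p)-s["tcp_pos"])).round(4))
    x=Rt[:,0];print("tool x yaw",np.degrees(np.arctan2(x[1],x[0])).round(2),"tool z",Rt[:,2].round(4))
E
python3 - <<'E'
from h import *
t=manip.camera_info("top");s=manip.camera_info("side")
for n,uv,z in [("key",(378,232),.09),("end1",(372,216),.09),("end2",(385,249),.09),("sock",(270,216),.058),("work",(279,184),.06),("glue",(294,288),.09),("mug",(212,141),.09),("batt",(323,278),.017),("tape",(435,281),.025)]:
    print(n,plane(t,uv,z).round(3))
print(tri([(t,(378,232)),(s,(363,208))]))
w=manip.camera_info("wrist"); st=manip.sense();Rt=R.from_quat(st["tool_rot"]).as_matrix()
T=w["camera_from_world"];c=-T[:3,:3].T@T[:3,3]
print("K",w["K"],w["k1"],"cam in tool",Rt.T@(c-st["tcp_pos"]),"axes",(Rt.T@T[:3,:3].T).round(3)); rel([0,0,0])
E
```

```text
key [ 0.48  -0.317  0.09 ]
end1 [ 0.519 -0.304  0.09 ]
end2 [ 0.44  -0.332  0.09 ]
sock [ 0.527 -0.055  0.058]
work [ 0.607 -0.078  0.06 ]
glue [ 0.352 -0.115  0.09 ]
mug [0.713 0.085 0.09 ]
batt [ 0.372 -0.182  0.017]
tape [ 0.36  -0.461  0.025]
(array([ 0.48142548, -0.31769694,  0.07668621]), [np.float64(0.0005201137540780388), np.float64(0.0005201137540781113)])
K [[315.22708626   0.         314.71625101]
 [  0.         315.22708626 204.8154015 ]
 [  0.           0.           1.        ]] -0.05490784686071697 cam in tool [ 0.07860259 -0.00041391 -0.12362799] axes [[-0.001 -0.952 -0.307]
 [ 1.    -0.001 -0.   ]
 [-0.    -0.307  0.952]]
tcp [ 0.1988 -0.5919  0.2494] t 0.1 shift in tool axes [-2.000e-04 -6.239e-01  2.506e-01]
tool x yaw 18.55 tool z [-3.0e-04  1.9e-03 -1.0e+00]
```

>>> servo_tool --rows '[[[0, 0, 0, 0.03, -0.0142, 0.004, 1], [0, 0, 0, 0.035, -0.017, 0.005, 1], [0, 0, 0, 0.035, -0.017, 0.005, 1], [0, 0, 0, 0.035, -0.017, 0.005, 1], [0, 0, 0, 0.035, -0.017, 0.005, 1], [0, 0, 0, 0.035, -0.017, 0.005, 1], [0, 0, 0, 0.035, -0.017, 0.005, 1], [0, 0, 0, 0.035, -0.017, 0.005, 1]]]'

```text
t: 0.77
tcp_pos: [0.4181, -0.377, 0.2108]
tool_rot: [0.987, 0.161, -0.0, -0.0]
force: [-0.2, 0.4, -0.3]
finger_gap: 1.0
gripper_force: 0.0
```

>>> servo_tool --rows '[[[0, 0, -1, 0.035, -0.017, 0.005, 1], [0, 0, 0, 0.035, -0.017, 0.005, 1], [0, 0, 0, 0.0085, -0.0037, 0.002, 1], [0, 0, 0, 0, 0, 0, 1], [0, 0, 0, 0, 0, 0, 1]]]'

```text
t: 1.18
tcp_pos: [0.4789, -0.3172, 0.1989]
tool_rot: [0.985, 0.171, -0.001, -0.0]
force: [-0.3, 0.1, 0.3]
finger_gap: 1.002
gripper_force: 0.0
```

```bash
python3 - <<'E'
from h import *
import pickle
rel([.48,-.317,.086]);w=manip.camera_info("wrist");im=manip.snapshot("wrist")
cv2.imwrite("pics/w1.png",im);pickle.dump(w,open("w1.pkl","wb"));print(proj(w,np.array([.48,-.317,.096])))
E
```

```text
tcp [ 0.4789 -0.3172  0.1989] t 1.1833 shift in tool axes [0.0012 0.0002 0.1129]
tool x yaw 19.65 tool z [-0.0011  0.     -1.    ]
[315.66057724 210.17128628]
```

View pics/w1.png

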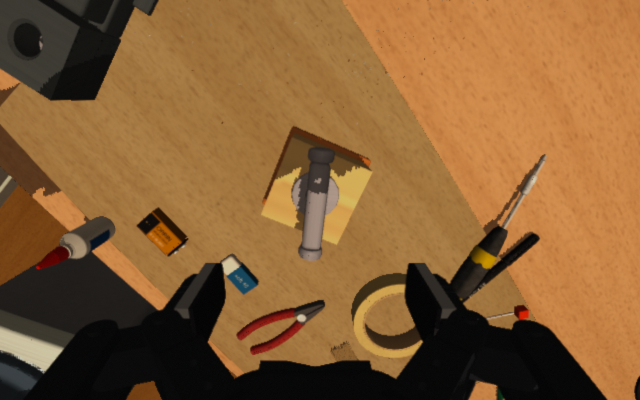

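The wrist picture shows the bar from (320,153) to (311,254), with its centre near (315.5,204). The block is around (316,187), and the socket's dark bore is at (27,40).

```bash
python3 - <<'E'
from h import *
import pickle
w=pickle.load(open("w1.pkl","rb"));t=manip.camera_info("top");s=manip.camera_info("side")
im=cv2.imread("pics/w1.png")
a,b=[plane(w,u,.094) for u in((320,153),(311,254))]
print(a,b,(a+b)/2,np.linalg.norm(a-b),np.degrees(np.arctan2(*(a-b)[1::-1])))
print(tri([(w,(315.5,204)),(t,(378,232)),(s,(363,208))]),tri([(w,(315.5,204)),(s,(363,208))]))
print(tri([(w,(27,40)),(t,(270,216))]))
print("sock",plane(w,(27,40),.058)); rel((a+b)/2)
E
```

```text
[ 0.52163911 -0.30549076  0.094     ] [ 0.44302632 -0.32621902  0.094     ] [ 0.48233272 -0.31585489  0.094     ] 0.08129964189699389 14.771284695163901
(array([ 0.48019375, -0.3172841 ,  0.07824814]), [np.float64(0.0009243608809223744), np.float64(0.001235896677548142), np.float64(0.000737386124055854)]) (array([ 0.4793942 , -0.31679393,  0.07844114]), [np.float64(0.0003735027259538085), np.float64(0.0003735027259537597)])
(array([ 0.52645118, -0.05475662,  0.05820616]), [np.float64(0.0006751357759769846), np.float64(0.0006751357759768874)])
sock [ 0.52579427 -0.05483126  0.058     ]
tcp [ 0.4785 -0.3181  0.1992] t 1.2333 shift in tool axes [ 0.0045 -0.0008  0.1052]
tool x yaw 19.55 tool z [-7.e-04 -4.e-04 -1.e+00]
```

```bash
python3 - <<'E'
import cv2,numpy as np
w=cv2.imread("pics/w1.png")[130:280,250:400];s=cv2.imread("pics/side0.png")[180:255,325:400]
f=lambda i,k:cv2.resize(i,None,fx=k,fy=k,interpolation=cv2.INTER_CUBIC)
cv2.imwrite("pics/m1.png",np.hstack([f(w,2.6),f(s,5.2)]))
E
```

```text
(no output)
```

View pics/m1.png

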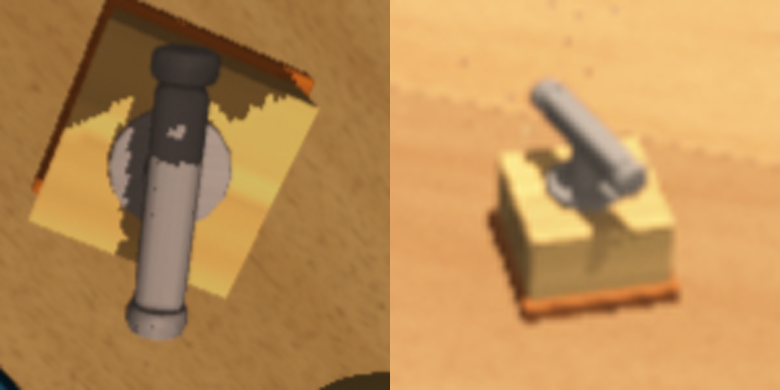

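The crops show the bar silhouette in the wrist view from (321.9,147.3) to (310.4,260). In the side view it runs from (354.8,196.3) to (372.1,214.2).

```bash
python3 - <<'E'
from h import *
import pickle
w=pickle.load(open("w1.pkl","rb"));t=manip.camera_info("top");s=manip.camera_info("side")
print(tri([(w,(316.1,203.5)),(s,(363.4,205.2))]))
a,b=[plane(w,u,.086) for u in((321.9,147.3),(310.4,260))]
print((a+b)/2,np.linalg.norm(a-b),np.degrees(np.arctan2(*(a-b)[1::-1])))
rel((a+b)/2)
E
```

```text
(array([ 0.48188445, -0.31733642,  0.08580349]), [np.float64(0.000691186158413165), np.float64(0.0006911861584132096)])
[ 0.47938264 -0.3173806   0.086     ] 0.09411642360208773 14.108165373969362
tcp [ 0.4785 -0.3181  0.1992] t 1.2333 shift in tool axes [ 0.0012 -0.0004  0.1132]
tool x yaw 19.55 tool z [-7.e-04 -4.e-04 -1.e+00]
```

>>> servo_tool --rows '[[[0, 0, 5.2, 0.002, 0, 0.03, 1], [0, 0, 0, 0, 0, 0.03, 1], [0, 0, 0, 0, 0, 0.028, 1], [0, 0, 0, 0, 0, 0.016, 1], [0, 0, 0, 0, 0, 0.01, 1], [0, 0, 0, 0, 0, 0, 0.3], [0, 0, 0, 0, 0, 0, -0.2], [0, 0, 0, 0, 0, 0, -1]]]' --squeeze 60

```text
t: 1.9
tcp_pos: [0.4813, -0.3182, 0.0865]
tool_rot: [0.992, 0.124, 0.001, 0.001]
force: [-0.9, -0.7, -0.2]
finger_gap: 0.606
gripper_force: 0.0
```

>>> servo_tool --rows '[[[0, 0, 0, 0, 0, 0, -1], [0, 0, 0, 0, 0, 0, -1], [0, 0, 0, 0, 0, 0, -1], [0, 0, 0, 0, 0, 0, -1]]]' --squeeze 100

```text
t: 2.23
tcp_pos: [0.4815, -0.3171, 0.0867]
tool_rot: [0.992, 0.125, 0.001, 0.001]
force: [-0.6, 0.1, 6.4]
finger_gap: 0.168
gripper_force: 97.9
```

>>> servo_tool --rows '[[[0, 0, 0, 0, 0, -0.01, -1], [0, 0, 0, 0, 0, -0.025, -1], [0, 0, 0, 0, 0, -0.03, -1], [0, 0, 0, 0, 0, -0.03, -1], [0, 0, 0, 0.003, -0.013, -0.02, -1], [0, 0, 0, 0.005, -0.03, -0.005, -1], [0, 0, 0, 0.008, -0.04, 0, -1], [0, 0, 0, 0.008, -0.04, 0, -1]]]'

```text
t: 2.9
tcp_pos: [0.4734, -0.1909, 0.2063]
tool_rot: [0.992, 0.124, 0.001, 0.0]
force: [0.5, 1.2, -3.9]
finger_gap: 0.17
gripper_force: 98.3
```

>>> servo_tool --rows '[[[0, 0, 0, 0.008, -0.04, 0, -1], [0, 0, 0, 0.008, -0.04, 0, -1], [0, 0, 0, 0.006, -0.028, 0, -1], [0, 0, 0, 0.002, -0.012, 0, -1], [0, 0, 0, 0, 0, 0, -1], [0, 0, 0, 0, 0, 0, -1]]]'

```text
t: 3.4
tcp_pos: [0.4673, -0.0692, 0.2056]
tool_rot: [0.992, 0.126, 0.0, 0.0]
force: [0.1, -1.1, -3.5]
finger_gap: 0.169
gripper_force: 98.3
```

```bash
python3 - <<'E'
from h import *
import pickle
rel([.5263,-.0548,.108]);w=manip.camera_info("wrist");im=manip.snapshot("wrist")
cv2.imwrite("pics/w2.png",im);pickle.dump(w,open("w2.pkl","wb"));print(proj(w,np.array([.5263,-.0548,.058])))
E
```

```text
tcp [ 0.4673 -0.0692  0.2056] t 3.4 shift in tool axes [0.0607 0.0007 0.0976]
tool x yaw 14.48 tool z [ 5.e-04 -9.e-04 -1.e+00]
[315.93224304 125.85147202]
```

View pics/w2.png

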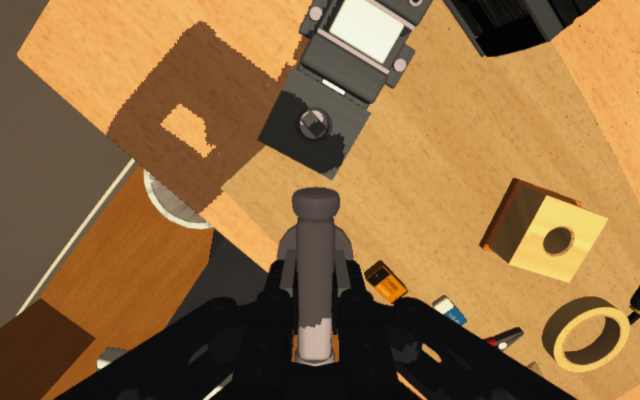

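The wrist picture shows the socket at about (314,124), 2 px from my prediction, with the work at (366,28). The key is upright and square in the jaws. I'll enlarge the socket.

```bash
python3 - <<'E'
from h import *
import pickle
im=cv2.imread("pics/w2.png");c=im[70:170,255:375]
cv2.imwrite("pics/m2.png",cv2.resize(c,None,fx=6,fy=6,interpolation=cv2.INTER_CUBIC))
w=pickle.load(open("w2.pkl","rb"))
a=plane(w,(366,28),.06);b=plane(w,(313.5,123.5),.058);print(a,b,np.degrees(np.arctan2(*(a-b)[1::-1])),np.linalg.norm(a-b))
E
```

```text
[ 0.60814673 -0.07364953  0.06      ] [ 0.52766023 -0.05234534  0.058     ] -14.825777638057687 0.08328232641040995
```

View pics/m2.png

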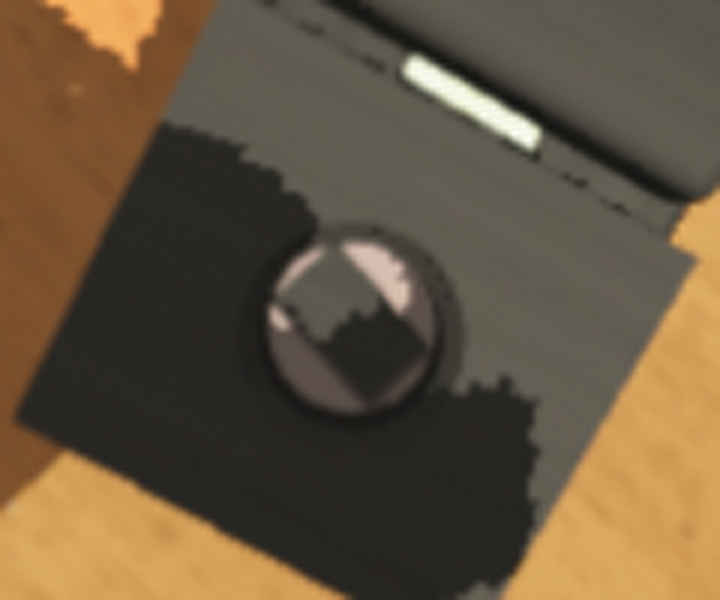

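The crop shows the cam's slot in the bore. Its long edges run from about (340,245) to (430,345) and from (285,320) to (370,405), and the mouth ring is centred at about (352,324).

```bash
python3 - <<'E'
from h import *
import pickle
w=pickle.load(open("w2.pkl","rb"));t=manip.camera_info("top")
f=lambda x,y:(255+(x-2.5)/6,70+(y-2.5)/6)
for a,b in (((340,245),(430,345)),((285,320),(370,405)),((330,243),(275,295)),((430,345),(372,403))):
    A,B=[plane(w,f(*p),.028) for p in(a,b)];print("edge yaw",np.degrees(np.arctan2(*(A-B)[1::-1])).round(1),np.linalg.norm(A-B).round(4))
print("slot centre",np.mean([plane(w,f(*p),.028) for p in((340,245),(430,345),(285,320),(370,405))],0))
s=f(352,324);print("mouth",plane(w,s,.058),tri([(w,s),(pickle.load(open("w1.pkl","rb")),(27,40))]),tri([(w,s),(t,(270,216))]))
A,B=[plane(w,f(*p),.058) for p in((168,122),(20,418))];print("vise edge yaw",np.degrees(np.arctan2(*(A-B)[1::-1])))
st=manip.sense();Rt=R.from_quat(st["tool_rot"]).as_matrix();p=st["tcp_pos"]
for uv,z in(((316.5,187),-.01),((279,245),-.031),((353,245),-.031)):print("key in tool",uv,Rt.T@(plane(w,uv,p[2]+z)-p))
rel(plane(w,s,.058))
E
```

```text
edge yaw 57.3 0.0205
edge yaw 59.8 0.0185
edge yaw -33.3 0.0115
edge yaw -30.9 0.0127
slot centre [ 0.52521357 -0.05336013  0.028     ]
mouth [ 0.52754212 -0.05215939  0.058     ] (array([ 0.52643548, -0.0522399 ,  0.0550873 ]), [np.float64(0.000937494833183699), np.float64(0.0009374948331835894)]) (array([ 0.52753918, -0.05281372,  0.0493196 ]), [np.float64(0.0007462936012459462), np.float64(0.0007462936012460163)])
vise edge yaw -14.68910260959445
key in tool (316.5, 187) [ 0.04339137 -0.00073252  0.01003885]
key in tool (279, 245) [ 0.00568155 -0.02073708  0.03097469]
key in tool (353, 245) [0.00566451 0.01910964 0.03103344]
tcp [ 0.4678 -0.0701  0.2056] t 3.45 shift in tool axes [ 0.0622 -0.0028  0.1477]
tool x yaw 14.39 tool z [ 0.0013 -0.0012 -1.    ]
```

>>> servo_tool --rows '[[[0, 0, 0, 0.02, -0.0006, 0, -1], [0, 0, 0, 0.025, -0.0006, 0, -1], [0, 0, 0, 0.0184, -0.0006, 0.01, -1], [0, 0, -6.4, 0, 0, 0.02, -1], [0, 0, -6.4, 0, 0, 0.02, -1], [0, 0, -6.4, 0, 0, 0.005, -1], [0, 0, -6.4, 0, 0, 0, -1], [0, 0, 0, 0, 0, 0, -1]]]'

```text
t: 4.12
tcp_pos: [0.5285, -0.0539, 0.1493]
tool_rot: [0.94, 0.341, -0.0, -0.0]
force: [0.3, 0.7, -2.7]
finger_gap: 0.167
gripper_force: 98.3
```

```bash
python3 - <<'E'
from h import *
rel([.5287,-.0523,.138]);cv2.imwrite("pics/w3.png",manip.snapshot("wrist"));cv2.imwrite("pics/t3.png",manip.snapshot("top"))
w=manip.camera_info("wrist");print(proj(w,np.array([.527,-.0526,.058])))
a=cv2.imread("pics/w3.png");b=cv2.imread("pics/t3.png")[150:270,210:350]
cv2.imwrite("pics/m3.png",np.hstack([a[:,160:480],cv2.resize(b,(466,400),interpolation=cv2.INTER_CUBIC)]))
E
```

```text
tcp [ 0.5285 -0.0539  0.1493] t 4.1167 shift in tool axes [ 0.0012 -0.0011  0.0113]
tool x yaw 39.92 tool z [-1.e-03 -1.e-04 -1.e+00]
[312.64199473 217.72290831]
```

View pics/m3.png

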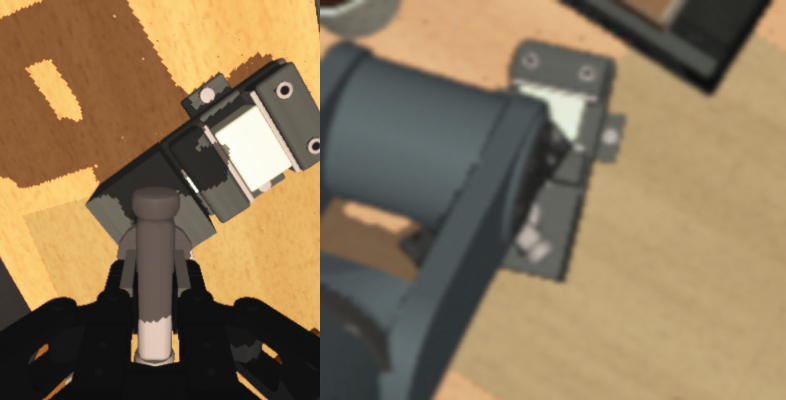

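The left half shows the key standing above the vise, with its far cap at (156,205). The flange covers the socket, so from here I go by the calculated offset.

>>> servo_tool --rows '[[[0, 0, 0, 0.0012, -0.0011, 0.007, -1], [0, 0, 0, 0, 0, 0.007, -1], [0, 0, 0, 0, 0, 0.005, -1], [0, 0, 0, 0, 0, 0, -1]]]'

```text
t: 4.55
tcp_pos: [0.5285, -0.051, 0.132]
tool_rot: [0.94, 0.341, 0.0, 0.001]
force: [-1.5, -1.0, -3.0]
finger_gap: 0.17
gripper_force: 99.1
```

>>> servo_tool --rows '[[[0, 0, 0, 0, 0.001, 0.004, -1], [0, 0, 0, 0, 0, 0.004, -1], [0, 0, 0, 0, 0, 0.003, -1], [0, 0, 0, 0, 0, 0, -1]]]'

```text
t: 4.88
tcp_pos: [0.5279, -0.0512, 0.1191]
tool_rot: [0.94, 0.342, -0.002, -0.001]
force: [-2.1, -2.7, -3.0]
finger_gap: 0.17
gripper_force: 99.4
```

>>> servo_tool --rows '[[[0, 0, 0, 0, 0, 0.004, -1], [0, 0, 0, 0, 0, 0.004, -1], [0, 0, 0, 0, 0, 0.003, -1], [0, 0, 0, 0, 0, 0, -1]]]'

```text
t: 5.22
tcp_pos: [0.5274, -0.0515, 0.1083]
tool_rot: [0.94, 0.342, -0.002, -0.001]
force: [-3.2, -4.0, -2.8]
finger_gap: 0.171
gripper_force: 99.2
```

>>> servo_tool --rows '[[[0, 0, 0, -0.001, 0, 0.001, -1], [0, 0, 0, 0, 0, 0.001, -1], [0, 0, 0, 0, 0, 0.001, -1], [0, 0, 0, 0, 0, 0, -1]]]'

```text
t: 5.55
tcp_pos: [0.5274, -0.0519, 0.1071]
tool_rot: [0.94, 0.342, -0.001, -0.0]
force: [-6.1, -2.3, 8.7]
finger_gap: 0.17
gripper_force: 100.7
```

The tang now rests on the cam, with Fz up about 12 N. I'll turn anticlockwise.

>>> servo_tool --rows '[[[0, 0, -3, 0, 0, 0, -1], [0, 0, -3, 0, 0, 0, -1], [0, 0, -3, 0, 0, 0, -1], [0, 0, -3, 0, 0, 0, -1], [0, 0, -2, 0, 0, 0.001, -1], [0, 0, 0, 0, 0, 0.001, -1]]]'

```text
t: 6.05
tcp_pos: [0.5272, -0.0517, 0.1038]
tool_rot: [0.891, 0.454, -0.001, -0.001]
force: [-5.0, -3.0, -1.4]
finger_gap: 0.17
gripper_force: 99.4
```

```bash
python3 - <<'E'
from h import *
rel([.527,-.0526,.092]);print(manip.sense()["ft_torque"])
E
```

```text
tcp [ 0.5272 -0.0517  0.1038] t 6.05 shift in tool axes [-0.0008  0.0003  0.0118]
tool x yaw 53.99 tool z [-2.5e-03  3.0e-04 -1.0e+00]
[-0.57914556  0.88004266 -0.02038925]
```

It has found the slot: z is falling with no load. Next I push it home.

>>> servo_tool --rows '[[[0, 0, -1, -0.0005, 0, 0.002, -1], [0, 0, -1, 0, 0, 0.003, -1], [0, 0, 0, 0, 0, 0.003, -1], [0, 0, 0, 0, 0, 0.002, -1], [0, 0, 0, 0, 0, 0, -1]]]'

```text
t: 6.47
tcp_pos: [0.5271, -0.0519, 0.0934]
tool_rot: [0.883, 0.469, -0.001, -0.001]
force: [-5.1, -1.5, -5.9]
finger_gap: 0.17
gripper_force: 99.1
```

>>> servo_tool --rows '[[[0, 0, 0, 0, 0, 0.001, -1], [0, 0, 0, 0, 0, 0.001, -1], [0, 0, 0, 0, 0, 0.001, -1], [0, 0, 0, 0, 0, 0, -1]]]'

```text
t: 6.8
tcp_pos: [0.5272, -0.0519, 0.0928]
tool_rot: [0.883, 0.469, -0.001, -0.0]
force: [-8.6, -1.1, 11.9]
finger_gap: 0.171
gripper_force: 101.5
```

>>> servo_tool --rows '[[[0, 0, 3, 0, 0, -0.001, -1], [0, 0, 6, 0, 0, 0, -1], [0, 0, 6, 0, 0, 0, -1], [0, 0, 6, 0, 0, 0, -1], [0, 0, 0, 0, 0, 0, -1]]]'

```text
t: 7.22
tcp_pos: [0.5272, -0.0519, 0.0928]
tool_rot: [0.954, 0.299, -0.001, -0.0]
force: [-6.7, -1.5, 4.1]
finger_gap: 0.168
gripper_force: 100.0
```

```bash
python3 - <<'E'
from h import *
rel([.527,-.0526,.092]);print(manip.sense()["ft_torque"],manip.sense()["force"])
E
```

```text
tcp [ 0.5272 -0.0519  0.0928] t 7.2167 shift in tool axes [-0.0006  0.0004  0.0008]
tool x yaw 34.81 tool z [-0.0015 -0.     -1.    ]
[-0.36151334  1.25440909  0.04633619] [-6.69578157 -1.49822512  4.12160103]
```

>>> servo_tool --rows '[[[0, 0, 6, -0.0003, 0.0002, 0, -1], [0, 0, 6, 0, 0, 0, -1], [0, 0, 6, 0, 0, 0, -1], [0, 0, 6, 0, 0, 0, -1], [0, 0, 6, 0, 0, 0, -1], [0, 0, 6, 0, 0, 0, -1], [0, 0, 6, 0, 0, 0, -1], [0, 0, 0, 0, 0, 0, -1]]]'

```text
t: 7.88
tcp_pos: [0.5275, -0.0527, 0.0928]
tool_rot: [0.998, -0.063, -0.0, 0.0]
force: [-6.1, -2.3, 3.5]
finger_gap: 0.169
gripper_force: 99.9
```

```bash
python3 - <<'E'
from h import *
rel([.527,-.0526,.092]);print(manip.sense()["ft_torque"],manip.sense()["force"])
E
```

```text
tcp [ 0.5275 -0.0527  0.0928] t 7.8833 shift in tool axes [-0.0005 -0.      0.0008]
tool x yaw -7.17 tool z [-7.e-04 -8.e-04 -1.e+00]
[-0.62373891  1.23086534  0.03677031] [-6.11399834 -2.25826808  3.47727453]
```

>>> servo_tool --rows '[[[0, 0, 3, 0, 0, 0, -1], [0, 0, 3, 0, 0, 0, -1], [0, 0, 2, 0, 0, 0, -1], [0, 0, 0, 0, 0, 0, -1]]]'

```text
t: 8.22
tcp_pos: [0.5275, -0.0528, 0.0928]
tool_rot: [0.991, -0.131, -0.0, 0.001]
force: [-6.5, -3.1, 4.0]
finger_gap: 0.17
gripper_force: 99.9
```

```bash
python3 - <<'E'
from h import *
rel([.527,-.0526,.092]);print(manip.sense()["ft_torque"],manip.sense()["force"])
E
```

```text
tcp [ 0.5275 -0.0528  0.0928] t 8.2167 shift in tool axes [-0.0005 -0.      0.0008]
tool x yaw -15.02 tool z [-7.e-04 -9.e-04 -1.e+00]
[-0.57155953  1.22683225  0.12870763] [-6.50968717 -3.05838275  4.00107325]
```

>>> servo_tool --rows '[[[0, 0, 2, 0, 0, 0, -1], [0, 0, 2, 0, 0, 0, -1], [0, 0, 2, 0, 0, 0, -1], [0, 0, 0, 0, 0, 0, -1]]]'

```text
t: 8.55
tcp_pos: [0.5274, -0.0529, 0.0928]
tool_rot: [0.983, -0.182, -0.0, 0.001]
force: [-6.1, -3.8, 4.3]
finger_gap: 0.17
gripper_force: 99.9
```

```bash
python3 - <<'E'
from h import *
rel([.527,-.0526,.092]);print(manip.sense()["ft_torque"],manip.sense()["force"])
E
```

```text
tcp [ 0.5274 -0.0529  0.0928] t 8.55 shift in tool axes [-0.0005 -0.0001  0.0008]
tool x yaw -21.01 tool z [-8.0e-04 -1.1e-03 -1.0e+00]
[-0.70675248  1.26718538  0.1597112 ] [-6.09030124 -3.76331151  4.2794541 ]
```

>>> servo_tool --rows '[[[0, 0, 2, 0, 0, 0, -1], [0, 0, 2, 0, 0, 0, -1], [0, 0, 0, 0, 0, 0, -1]]]'

```text
t: 8.8
tcp_pos: [0.5274, -0.0529, 0.0928]
tool_rot: [0.976, -0.216, -0.0, 0.001]
force: [-6.2, -4.0, 4.0]
finger_gap: 0.168
gripper_force: 99.9
```

```bash
python3 - <<'E'
from h import *
rel([.527,-.0526,.092]);print(manip.sense()["ft_torque"],manip.sense()["force"])
E
```

```text
tcp [ 0.5274 -0.0529  0.0928] t 8.8 shift in tool axes [-0.0005 -0.0001  0.0008]
tool x yaw -25.0 tool z [-9.0e-04 -1.2e-03 -1.0e+00]
[-0.75414628  1.27508825  0.18434374] [-6.20945233 -3.97310208  3.96905984]
```

>>> servo_tool --rows '[[[0, 0, 2, 0, 0, 0, -1], [0, 0, 2, 0, 0, 0, -1], [0, 0, 0, 0, 0, 0, -1]]]'

```text
t: 9.05
tcp_pos: [0.5273, -0.0529, 0.0928]
tool_rot: [0.968, -0.249, -0.0, 0.001]
force: [-5.2, -3.3, 4.0]
finger_gap: 0.166
gripper_force: 100.1
```

```bash
python3 - <<'E'
from h import *
rel([.527,-.0526,.092]);print(manip.sense()["ft_torque"],manip.sense()["force"])
w=manip.camera_info("wrist");cv2.imwrite("pics/w4.png",manip.snapshot("wrist"))
E
```

```text
tcp [ 0.5273 -0.0529  0.0928] t 9.05 shift in tool axes [-0.0004 -0.0001  0.0008]
tool x yaw -28.86 tool z [-0.0012 -0.0017 -1.    ]
[-0.71467875  1.33613602  0.68383335] [-5.18273067 -3.28530754  4.0082692 ]
```

View pics/w4.png

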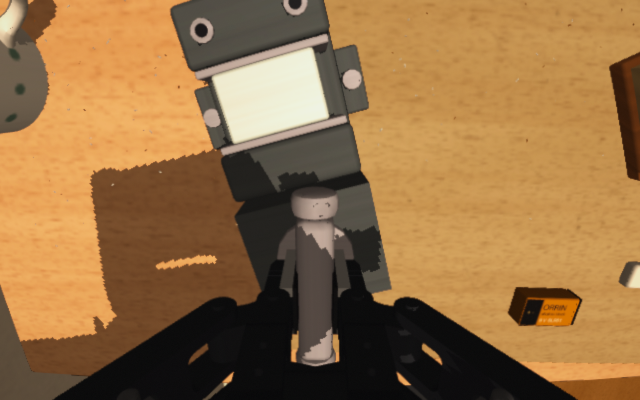

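The vise's edges lean about 15° to the bar, and the bar sits straight in the jaws. Torque has risen sharply to 0.68 N m, so I'll check that this is the stop.

>>> servo_tool --rows '[[[0, 0, 2, 0, 0, 0, -1], [0, 0, 1.5, 0, 0, 0, -1], [0, 0, 0, 0, 0, 0, -1]]]'

```text
t: 9.35
tcp_pos: [0.5271, -0.0529, 0.0928]
tool_rot: [0.961, -0.277, -0.001, 0.001]
force: [-5.9, -3.4, 4.2]
finger_gap: 0.169
gripper_force: 101.5
```

```bash
python3 - <<'E'
from h import *
rel([.527,-.0526,.092]);print(manip.sense()["ft_torque"],manip.sense()["force"])
E
```

```text
tcp [ 0.5271 -0.0529  0.0928] t 9.35 shift in tool axes [-0.0002 -0.0002  0.0008]
tool x yaw -32.18 tool z [-0.0019 -0.0023 -1.    ]
[-0.62915025  1.29183372  1.17670839] [-5.85084002 -3.3533675   4.22591015]
```

The hard stop is confirmed at 1.18 N m, and contact began near -25.5°, which is the vise axis plus the slot's play. I'll ease back inside the play and release.

>>> servo_tool --rows '[[[0, 0, -4, 0, 0, 0, -1], [0, 0, -4, 0, 0, 0, -1], [0, 0, -4, 0, 0, 0, -1], [0, 0, 0, 0, 0, 0, -1], [0, 0, 0, 0, 0, 0, -0.5], [0, 0, 0, 0, 0, 0, -0.3], [0, 0, 0, 0, 0, 0, 0], [0, 0, 0, 0, 0, 0, 0.2]]]' --squeeze 20

```text
t: 10.02
tcp_pos: [0.5295, -0.0526, 0.0928]
tool_rot: [0.984, -0.178, 0.002, -0.0]
force: [-0.5, -0.5, 0.1]
finger_gap: 0.597
gripper_force: 0.0
```

>>> servo_tool --rows '[[[0, 0, 0, 0, 0, 0, 0.3], [0, 0, 0, 0, 0, 0, 0.3], [0, 0, 0, 0, 0, -0.01, 0.3], [0, 0, 0, 0, 0, -0.03, 0.3], [0, 0, 0, 0, 0, -0.04, 0.3], [0, 0, 0, 0, 0, -0.04, 0.3], [0, 0, 0, 0, 0, 0, 0.3], [0, 0, 0, 0, 0, 0, 0.3]]]'

```text
t: 10.68
tcp_pos: [0.5296, -0.0529, 0.2157]
tool_rot: [0.984, -0.178, 0.004, 0.0]
force: [-0.7, 0.3, 0.1]
finger_gap: 0.65
gripper_force: 0.0
```

```bash
python3 - <<'E'
from h import *
import pickle
rel([.527,-.0526,.092]);w=manip.camera_info("wrist");pickle.dump(w,open("w5.pkl","wb"));cv2.imwrite("pics/w5.png",manip.snapshot("wrist"));print(proj(w,np.array([.527,-.0526,.092])))
E
```

```text
tcp [ 0.5296 -0.0529  0.2157] t 10.6833 shift in tool axes [-0.0035  0.0007  0.1237]
tool x yaw -20.54 tool z [ 0.0074 -0.0022 -1.    ]
[315.92311893 207.19659413]
```

View pics/w5.png

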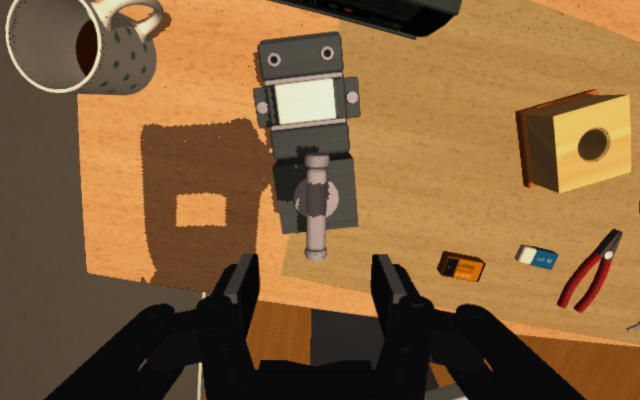

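The key stands home in the vise, its bar running from (317,153) to (315,257), within about 6° of the vise. The gripper is clear, and the mug and battery are where they were.

```bash
python3 -c "
from station import manip;print(manip.sign_off())"
```

```text
the job is handed in; nothing more can be done
None
```

The job is handed in: the key dropped home, was turned clockwise to the hard stop, then eased back inside the slot's play and released, leaving its bar within about 6° of the vise's line; nothing else was touched, about 11 s used.

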